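Check the sauce doser's temperature, then draw its piston half-way

TASK

Take the white wand thermometer out of its stand, point its lower end at the round matte measuring patch on top of the sauce doser from a few centimetres up to a hand's breadth away, hold it still there for two seconds, then stand it back in its stand and let go of it. Then draw the doser's piston 40 mm out of its sloping bore, straight along the bore so that it does not jam and without pulling it right out, and finish while holding it there: keep hold of the piston and do not let go. Leave everything else on the counter where it is.

Things in the scene. Friction and masses are not known exactly. Their poses are not given: they have to be found in the camera images.
- thermo_center (a point): Wand thermometer, loose, standing in its stand: white square bar 30 x 30 mm, 140 mm long, about 0.15 kg. This point is its centre, 70 mm above its lower (sensing) end; z runs up along the bar, x and y square to its sides. Its upper 94 mm stand above the stand's rim and can be gripped across either pair of sides.
- thermo_nose (a point): Centre of the thermometer's lower end face, the sensing end; it looks along its own -z.
- stand: Grey open-topped square stand fixed to the counter, 48 x 48 mm outside, 40 x 40 mm inside, 50 mm tall, floor 4 mm thick; origin at the centre of its underside, z up, x and y square to its walls. The thermometer stands in it on its floor.
- patch (a point): Centre of the black round measuring patch, 40 mm across, flat on the doser's sloping top face, 64 mm from the bore's axis along the +y of bore_mouth. z is the face's normal.
- bore_mouth (a point): Centre of the bore's mouth in the sloping top face (80 x 130 mm) of the doser's aluminium block, fixed to the counter. z points out along the bore's axis, 0.35 rad from vertical, leaning roughly towards the robot; y is level, along the block's long side. Bore 21.5 mm wide, 95 mm deep; mouth about 120 mm above the counter.
- collar (a point): Piston, loose, about 0.3 kg: steel shaft 20 mm thick, 75 mm long, all in the bore at the start; then a collar 38 mm across, 8 mm thick, resting on the block's top; then a black round grip 26 mm across, 52 mm long. Point: centre of the collar's underside, z towards the grip. Its distance from bore_mouth is the draw, 0 at the start.
- piston_grip (a point): Centre of the piston's black grip, 34 mm above the collar's underside on the same axis; z along the piston, outwards. A dark ring on the shaft shows just at the bore's mouth when it is drawn 40 mm. Let go of, it slides back in.
- ramekin: Bystander, loose, to be left alone: small open steel sauce cup, 44 mm across, 42 mm tall; origin at its underside.
- shaker: Bystander, loose, to be left alone: glass shaker with steel cap, 40 mm across, 85 mm tall; origin at its underside.
- bottle_a: Bystander, loose, to be left alone: orange squeeze bottle with a pointed nozzle, 60 mm across, 195 mm tall; origin at its underside.
- bottle_b: Bystander, loose, to be left alone: white squeeze bottle with a pointed nozzle, 60 mm across, 195 mm tall; origin at its underside.
- jar: Bystander, loose, to be left alone: amber jar, 70 mm across, 100 mm tall; origin at its underside.
- spatula: Bystander, loose, to be left alone: spatula lying flat, 260 mm long; origin at its underside.
Not all that is in view belongs to the job. Leave any turquoise look-alike of the part that bears thermo_center alone. Leave any red look-alike of the part that bears collar alone.

How it is judged:
By the outcome, as a careful person would: the job done as asked, in the order asked, and still so for the second after the job is handed in, while the arm keeps its last pose, push and grip.
It also fails if it takes over 72 s, if anything falls off the work surface, if the arm or the gripper's body presses on something with over 40 N, if the wrist force passes 120 N, or if a joint passes its speed limit or range.

ROBOT

A 6-joint arm with a two-finger parallel gripper is mounted at the origin on the work surface. World frame = base frame: x ahead of the robot, y to its left, z up, the work surface at z = 0. Lengths are in m, angles in rad, forces in N, time in s.
With the tool pointing down it reaches from about 0.25 to 0.725 m from the base axis. Payload 4 kg.
Tool frame: the origin (TCP) lies midway between the tips of the shut fingers; the grasp point (between the pads) lies 19 mm behind it; z points along the fingers, y is the direction in which the jaws open and shut (so a half turn about z gives the same grasp; the last joint's range is limited). The gripper opens to 85 mm and grips with 20 to 120 N. Pads are 22 mm wide; open, the fingers measure 114 mm over their backs; the gripper's body (76 mm by 85 mm) begins 54 mm behind the grasp point. The pads swing forward as they close: fully open they stand 13 mm farther back than shut.
Start: joints at [1.258, 0.241, 0.005, 1.335, 0, 1.571], TCP at [0.154, 0.476, 0.231] pointing down, gripper open.
Joint ranges: [-2.72, 2.72], [-1.05, 1.87], [-1.09, 1.28], [-1.99, 2.15], [-1.42, 1.44], [-3.14, 3.14]. Speed limits (rad/s): [2.79, 2.79, 3.14, 3.14, 3.14, 3.14].

INTERFACE

Orientations are given as a unit quaternion [x, y, z, w].
In Python, from workcell import monitor, cams, order gives the robot as it stands.
- The arm moves only by the tool send_rows, never from a script. Its argument "moves" is a list of rows, each a list of 4 numbers: the shift along the tool's x, y, z as a fraction of full scale, then the turn about the tool's z as a fraction of full scale. A call has 1 to 20 rows; each row shifts and turns the commanded pose from where the row before left it, along the tool's axes as they then stand; what a row does not reach is not made up. Full scale, the value 1, is 100 cm for a shift and 0.1 rad for a turn. A row lasts 1/10 s, in which the tool goes at most 50 mm and 8.59 degrees, less where a joint would pass 70% of its speed; a pose out of reach is approached as far as the arm can. A call with a number of a shift or a turn outside -1 to 1 is refused whole. A call with a gripper value outside its range is refused whole. "claw" is the gripper's target within -1 to 1 (fully open at 1, half-way at 0, shut at -1), set as the call begins (left out, the last holds). The fingers move at their own pace and stop on an object; the grip force is fixed at half the most. Time passes only in rows, so rows that do not move let the fingers close. It gives the time, the measured TCP pose, the force and the opening at its end, in the units of the state.
- monitor.get_obs(): the state, without advancing time (a new reading comes with each control period).
- cams.camera(name): name is "scene" or "top" or "wrist"; returns (picture, depth): 384x512x3 uint8, blue, green, red; 384x512 float32, m along the optical axis (not along the pixel's ray), 0 where there is no reading.
- cams.camera_info(name): a dict with "intrinsics" (3x3 intrinsics, pixels), "T" (4x4, takes a point from camera to world coordinates); the wrist camera has in their place "mount" (4x4, takes a point from camera to tool coordinates, whose origin is the TCP and whose axes are the flange's). Camera axes: x right, y up, looking along -z (the intrinsics and any distortion apply to the point x, -y, -z); pixel columns grow to the right and rows downward; lengths in m; the calibration is good to about 2 mm. The wrist camera is an equidistant fisheye: a pixel r from the principal point sees the ray r / f radians off the axis. A picture is of the moment at which its call begins: read the wrist's pose just before it. camera_info takes no time and is no camera call.
- order.job_done(): hands the job in, once; it reports no verdict.
The state is a dict: "clock": time; "joint_pos": joint angles; "joint_vel": joint speeds; "tau": joint torques, N m; "eef_pos": TCP position; "tool_rot": TCP orientation; "ft_force": force on the tool from outside, world axes, zero at the start; "ft_torque": the same for the moment, N m; "grip_width": finger opening in m.
Only numpy, scipy, OpenCV 4.12 (cv2) and the standard library are available. Lean on these libraries where they do the work, as an engineer would, in place of code of your own. Each camera call takes 0.05 s, during which the arm holds its last target.

## Working session

There is one attempt and no reset: what is moved stays moved. The work goes in short steps, Python scripts to look and compute and a tool call to move; the robot and the scene stay as the last step left them, time stands still between calls to the robot, and variables do not carry over. Pictures are saved under pics/ and viewed, and the job is handed in when it is done.

Besides the shell and the picture viewer there is one more tool, called after ">>>" as name(argument=value, ...) on one line, values as JSON. send_rows: Moves the arm, as the interface text tells. Its arguments: {"type":"object","properties":{"moves":{"type":"array","items":{"type":"array","items":{"type":"number","minimum":-1,"maximum":1}}},"claw":{"type":"number"}},"required":["moves"]}

```bash
ls; mkdir -p pics; python3 - <<'E'
from workcell import monitor,cams,order
import cv2,numpy as np
o=monitor.get_obs()
for k,v in o.items(): print(k,np.round(v,4))
for n in ("scene","top","wrist"):
    p,d=cams.camera(n); cv2.imwrite(f"pics/{n}0.png",p); np.save(f"pics/{n}0.npy",d)
    i=cams.camera_info(n); print(n,{k:np.round(v,4) if not isinstance(v,str) else v for k,v in i.items()})
E
```

```text
pics
clock 0.0
joint_pos [ 1.258   0.2414  0.0037  1.3352 -0.      1.5708]
joint_vel [-0.0029  0.001   0.0002 -0.001  -0.0018  0.0005]
tau [ 3.00000e-04 -3.72317e+01  2.52408e+01  1.71000e-02  0.00000e+00
 -0.00000e+00]
eef_pos [0.1537 0.4751 0.2304]
tool_rot [ 1.558e-01  9.878e-01 -1.000e-03 -2.000e-04]
ft_force [-0.9373  0.4199 -0.6332]
ft_torque [ 0.0294 -0.0471  0.0294]
grip_width 0.0856
scene {'intrinsics': array([[411.6283,   0.    , 254.4648],
       [  0.    , 411.6283, 194.2962],
       [  0.    ,   0.    ,   1.    ]]), 'T': array([[ 0.0645, -0.8017,  0.5942,  1.3619],
       [ 0.9979,  0.0501, -0.0408, -0.0333],
       [ 0.0029,  0.5956,  0.8033,  1.0473],
       [ 0.    ,  0.    ,  0.    ,  1.    ]])}
top {'intrinsics': array([[383.1638,   0.    , 259.6748],
       [  0.    , 383.1638, 189.3903],
       [  0.    ,   0.    ,   1.    ]]), 'T': array([[ 0.0035,  0.9835, -0.1811,  0.4721],
       [-0.9996, -0.0014, -0.0268, -0.0168],
       [-0.0266,  0.1811,  0.9831,  1.1081],
       [ 0.    ,  0.    ,  0.    ,  1.    ]])}
wrist {'intrinsics': array([[297.3186,   0.    , 258.7937],
       [  0.    , 297.3186, 193.1852],
       [  0.    ,   0.    ,   1.    ]]), 'mount': array([[ 1.300e-03,  9.599e-01,  2.802e-01,  7.250e-02],
       [ 1.000e+00, -1.300e-03, -2.000e-04, -3.000e-04],
       [ 2.000e-04,  2.802e-01, -9.599e-01, -1.426e-01],
       [ 0.000e+00,  0.000e+00,  0.000e+00,  1.000e+00]])}
```

View pics/scene0.png

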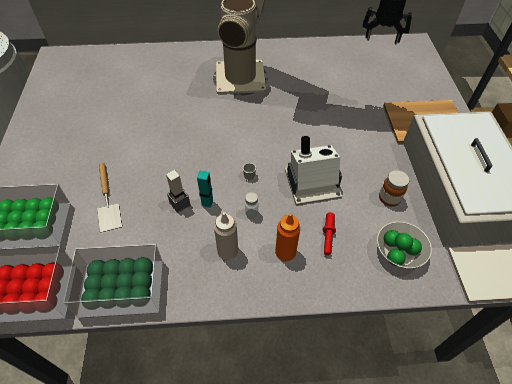

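View pics/top0.png

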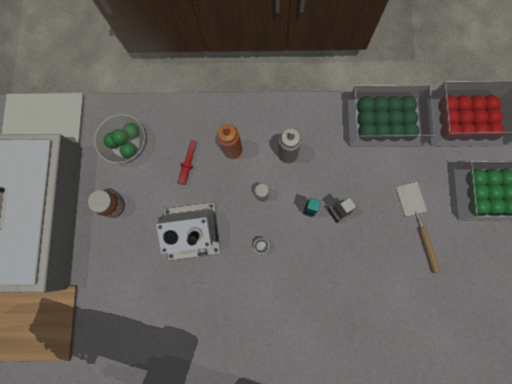

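View pics/wrist0.png

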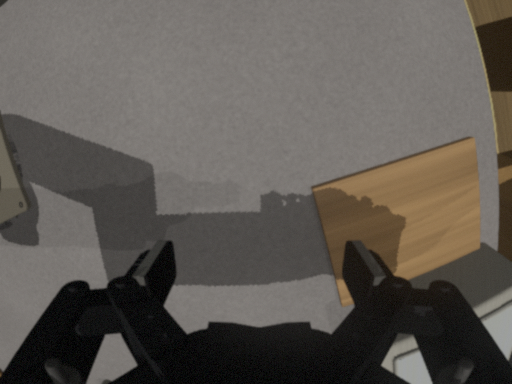

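Scene view: the white wand stands in its grey stand at about (176,190), with the turquoise look-alike at (205,188). The doser block is at (315,172), with the piston's black grip at (306,146) and the patch at (326,152). The red look-alike lies at (329,232). I'll enlarge the candidates and measure them.

```bash
cat > h.py <<'E'
import numpy as np,cv2
from workcell import monitor,cams,order
def cloud(n,d):
    i=cams.camera_info(n);K=np.array(i["intrinsics"]);T=np.array(i["T"])
    v,u=np.mgrid[:384,:512]
    x=(u-K[0,2])/K[0,0]*d;y=(v-K[1,2])/K[1,1]*d
    P=np.stack([x,-y,-d],-1)
    return P@T[:3,:3].T+T[:3,3]
E
python3 - <<'E'
from h import *
s=cv2.imread("pics/scene0.png");t=cv2.imread("pics/top0.png")
a=cv2.resize(s[130:215,150:350],None,fx=4,fy=4,interpolation=cv2.INTER_CUBIC)[:300]
b=cv2.resize(t[185:275,150:350],None,fx=4,fy=4,interpolation=cv2.INTER_CUBIC)[:300]
cv2.imwrite("pics/crop0.png",np.vstack([a,b]))
for n in("top","scene"):
    d=np.load(f"pics/{n}0.npy");P=cloud(n,d);np.save(f"pics/{n}P.npy",P)
    print(n,[ (uv,np.round(P[uv[1],uv[0]],3)) for uv in ([(347,206),(337,212),(313,205),(171,237),(193,237),(200,222),(262,246),(262,190),(300,250)] if n=="top" else [(174,177),(205,174),(306,138),(326,152),(320,165),(178,205),(150,150)])])
E
```

```text
top [((347, 206), array([ 0.607, -0.211,  0.145])), ((337, 212), array([ 0.602, -0.2  ,  0.061])), ((313, 205), array([ 0.609, -0.126,  0.144])), ((171, 237), array([0.529, 0.238, 0.122])), ((193, 237), array([0.526, 0.17 , 0.18 ])), ((200, 222), array([0.568, 0.163, 0.127])), ((262, 246), array([0.511, 0.006, 0.002])), ((262, 190), array([0.659, 0.005, 0.086])), ((300, 250), array([ 0.5  , -0.102,  0.   ]))]
scene [((174, 177), array([ 0.618, -0.21 ,  0.143])), ((205, 174), array([ 0.61 , -0.123,  0.14 ])), ((306, 138), array([0.523, 0.175, 0.177])), ((326, 152), array([0.53 , 0.241, 0.12 ])), ((320, 165), array([0.576, 0.216, 0.115])), ((178, 205), array([ 0.638, -0.214,  0.034])), ((150, 150), array([ 0.373, -0.327, -0.003]))]
```

View pics/crop0.png

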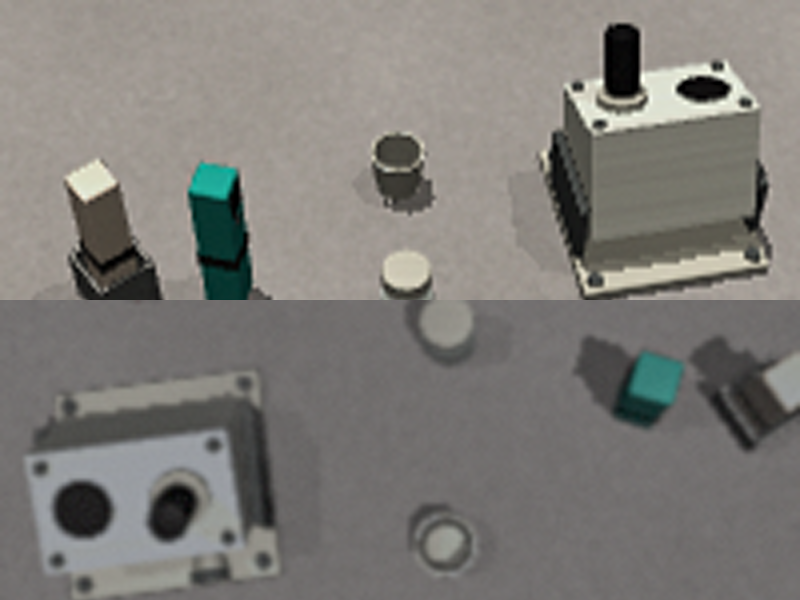

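```bash
python3 - <<'E'
from h import *
from scipy.spatial import cKDTree
for n in("top","scene"):
    img=cv2.imread(f"pics/{n}0.png").astype(int);P=np.load(f"pics/{n}P.npy")
    g=img.sum(2)/3
    X,Y,Z=P[...,0],P[...,1],P[...,2]
    # block top face
    m=(X>.46)&(X<.60)&(Y>.10)&(Y<.30)&(Z>.095)&(Z<.15)
    pts=P[m];rng=np.random.default_rng(0);best=None
    for _ in range(500):
        a=pts[rng.choice(len(pts),3,False)];nn=np.cross(a[1]-a[0],a[2]-a[0]);l=np.linalg.norm(nn)
        if l<1e-5:continue
        nn/=l
        if nn[2]<0: nn=-nn
        if nn[2]<.8: continue
        c=(abs((pts-a[0])@nn)<.002).sum()
        if best is None or c>best[0]:best=(c,nn,a[0])
    inl=abs((pts-best[2])@best[1])<.003
    q=pts[inl];c0=q.mean(0);nn=np.linalg.svd(q-c0)[2][2];nn*=np.sign(nn[2])
    print(n,"normal",nn.round(4),"tilt",np.arccos(nn[2]),"yaw of lean",np.arctan2(nn[1],nn[0]),"n",len(q),"std",((q-c0)@nn).std())
    mi=m&(abs((P-c0)@nn)<.004)
    # patch: dark pixels on plane
    k=mi&(g<60)
    print(" dark on plane",k.sum(), P[k].mean(0))
    lab=cv2.connectedComponentsWithStats(k.astype(np.uint8))
    for s,c in zip(lab[2][1:],lab[3][1:]): print("  ",s,c.round(1))
    # face rectangle
    yv=np.array([-nn[1],nn[0],0]);yv/=np.linalg.norm(yv); yv*=np.sign(yv[1]);xv=np.cross(yv,nn)
    uv=np.c_[(P[mi]-c0)@xv,(P[mi]-c0)@yv]
    r=cv2.minAreaRect((uv*1000).astype(np.float32));print(" rect mm",r, "ctr",c0+xv*r[0][0]/1000+yv*r[0][1]/1000)
    # grip
    h=(P-c0)@nn
    mg=(abs(X-.52)<.06)&(abs(Y-.17)<.04)&(h>.012)&(h<.07)
    print(" grip pts",mg.sum(),"h max",h[mg].max())
    mt=mg&(h>.056); print(" grip top",mt.sum(),P[mt].mean(0),np.ptp(P[mt],axis=0))
    # wand top
    mw=(abs(X-.61)<.05)&(abs(Y+.21)<.05)&(Z>.138)
    w=P[mw];r=cv2.minAreaRect((w[:,:2]*1000).astype(np.float32));print(" wand top",mw.sum(),w.mean(0),r)
    ms=(abs(X-.61)<.06)&(abs(Y+.21)<.06)&(Z>.04)&(Z<.056)
    w=P[ms];r=cv2.minAreaRect((w[:,:2]*1000).astype(np.float32));print(" stand",ms.sum(),w.mean(0),r)
    mw=(abs(X-.61)<.05)&(abs(Y+.125)<.035)&(Z>.136)
    w=P[mw];r=cv2.minAreaRect((w[:,:2]*1000).astype(np.float32));print(" turq top",mw.sum(),w.mean(0),r)
E
```

```text
top normal [-0.3296 -0.0508  0.9427] tilt 0.34003377379882693 yaw of lean -2.9887989222344618 n 1165 std 0.0014398443320629212
 dark on plane 144 [0.52884671 0.24054483 0.11996837]
   [164 231  14  13 141] [170.1 237. ]
   [207 244   1   1   1] [207. 244.]
   [164 249   1   2   2] [164.  249.5]
 rect mm ((-1.7914085388183594, -3.7775955200195312), (130.927001953125, 80.68024444580078), 89.08387756347656) ctr [0.53407697 0.20725962 0.11971839]
 grip pts 139 h max 0.06302480140002963
 grip top 84 [0.51865997 0.1742779  0.17564117] [0.0238943  0.02558241 0.01269501]
 wand top 142 [ 0.60913035 -0.21244335  0.14353677] ((609.224365234375, -212.4858856201172), (30.33169937133789, 29.575389862060547), 35.72126007080078)
 stand 101 [ 0.60538686 -0.20697229  0.04885119] ((609.9647827148438, -212.7593231201172), (47.808223724365234, 48.11692810058594), 33.196250915527344)
 turq top 134 [ 0.6117067  -0.12721589  0.13994698] ((612.2636108398438, -127.32967376708984), (29.40926170349121, 30.2833251953125), 73.90741729736328)
scene normal [-0.3344 -0.044   0.9414] tilt 0.3440428240733637 yaw of le
[... 366 characters left out ...]
 -2.8275375366210938), (131.46961975097656, 88.22513580322266), 89.30083465576172) ctr [0.53491534 0.20534784 0.11985776]
 grip pts 154 h max 0.060943101457872954
 grip top 35 [0.52164592 0.17310002 0.17614388] [0.02485326 0.0231276  0.01085878]
 wand top 100 [ 0.61231481 -0.21445363  0.14315475] ((611.392578125, -214.85379028320312), (30.988615036010742, 29.8464412689209), 37.87917709350586)
 stand 119 [ 0.62212335 -0.21259423  0.04788241] ((611.0977172851562, -214.9298095703125), (51.2939338684082, 48.711978912353516), 33.007179260253906)
 turq top 90 [ 0.61485368 -0.12886321  0.1397161 ] ((612.7008056640625, -128.82044982910156), (29.84092140197754, 32.156227111816406), 68.81950378417969)
```

The white wand in the grey stand, px (347,206) in top and (175,190) in scene, is the thermometer: white, 30 mm square, top at 0.1435 m. The turquoise wand at top (313,207) is the look-alike. The black-gripped piston in the block is the real one, and the red one lies loose. All sizes agree with the description. Next I'll move to hover over the wand.

>>> send_rows(moves=[[-0.02,-0.016,-0.02,0],[-0.034,-0.0271,0,0],[-0.034,-0.0271,0,0],[-0.034,-0.0271,0,0],[-0.034,-0.0271,0,0],[-0.034,-0.0271,0,0],[-0.034,-0.0271,0,0],[-0.034,-0.0271,0,0],[-0.034,-0.0271,0,0],[-0.034,-0.0271,0,0],[-0.034,-0.0271,0,0],[-0.034,-0.0271,0,0],[-0.034,-0.0271,0,0],[-0.034,-0.0271,0,0],[-0.034,-0.0271,0,0],[-0.034,-0.0271,0,0],[-0.034,-0.0271,0,0],[-0.034,-0.0271,0,0],[-0.034,-0.0271,0,0],[-0.014,-0.0109,0,0]], claw=1)

```text
clock: 2.15
eef_pos: [0.6111, -0.2162, 0.2495]
tool_rot: [0.157, 0.988, -0.0, -0.001]
ft_force: [1.0, 0.1, -1.0]
grip_width: 0.0855
```

>>> send_rows(moves=[[0,0,0,0.9],[0,0,0,0.9],[0,0,0,0.9],[0,0,0,0.9],[0,0,0,0.9],[0,0,0,0.9],[0,0,0,0.95],[0,0,0,0],[0,0,0,0]])

```text
clock: 3.05
eef_pos: [0.61, -0.2127, 0.2509]
tool_rot: [0.455, 0.89, -0.0, -0.0]
ft_force: [0.2, 0.6, -0.4]
grip_width: 0.0855
```

```bash
cat >> h.py <<'E'
from scipy.spatial.transform import Rotation as R
def st(p=True):
    o=monitor.get_obs();M=R.from_quat(o["tool_rot"]).as_matrix()
    y=np.degrees(np.arctan2(M[1,1],M[0,1]))
    if p: print("t",round(float(o["clock"]),2),"tcp",np.round(o["eef_pos"],4),"jaw yaw",round(y,2),"zaxis",M[:,2].round(4),"w",round(float(o["grip_width"]),4),"F",np.round(o["ft_force"],1),"j",np.round(o["joint_pos"],2))
    return o,M
def rel(target):
    o,M=st(); d=M.T@(np.array(target)-o["eef_pos"]); print("tool shift",d.round(4)); return d
def wcloud(d,o,M):
    i=cams.camera_info("wrist");K=np.array(i["intrinsics"]);T=np.array(i["mount"])
    v,u=np.mgrid[:384,:512]; a=u-K[0,2];b=v-K[1,2];r=np.hypot(a,b);th=r/K[0,0]
    s=np.tan(np.minimum(th,1.4))/np.maximum(r,1e-9)
    P=np.stack([a*s*d,-b*s*d,-d],-1)
    P=P@T[:3,:3].T+T[:3,3]
    return P@M.T+np.array(o["eef_pos"])
E
python3 - <<'E'
from h import *
o,M=st(); p,d=cams.camera("wrist"); cv2.imwrite("pics/w1.png",p);np.save("pics/w1.npy",d)
P=wcloud(d,o,M)
for z0,z1 in((.138,.150),(.044,.056)):
    m=(abs(P[...,0]-.61)<.055)&(abs(P[...,1]+.213)<.045)&(P[...,2]>z0)&(P[...,2]<z1)
    w=P[m];print(m.sum(),w.mean(0),cv2.minAreaRect((w[:,:2]*1000).astype(np.float32)))
rel([.610,-.2135,.25])
E
```

```text
t 3.05 tcp [ 0.61   -0.2127  0.2509] jaw yaw 35.81 zaxis [-7.e-04  2.e-04 -1.e+00] w 0.0855 F [ 0.2  0.6 -0.4] j [-0.34  0.54  0.5   1.53 -0.    0.61]
1116 [ 0.60759504 -0.21406899  0.14369562] ((608.2277221679688, -215.05682373046875), (30.19310760498047, 30.217912673950195), 34.106197357177734)
431 [ 0.60307365 -0.20714584  0.04956426] ((607.9360961914062, -214.63949584960938), (48.08427047729492, 47.6595344543457), 33.43073654174805)
t 3.1 tcp [ 0.61   -0.2127  0.251 ] jaw yaw 35.79 zaxis [-6.e-04  2.e-04 -1.e+00] w 0.0856 F [0.2 0.7 0.2] j [-0.34  0.54  0.5   1.53  0.    0.61]
tool shift [-0.0006 -0.0005  0.001 ]
```

View pics/w1.png

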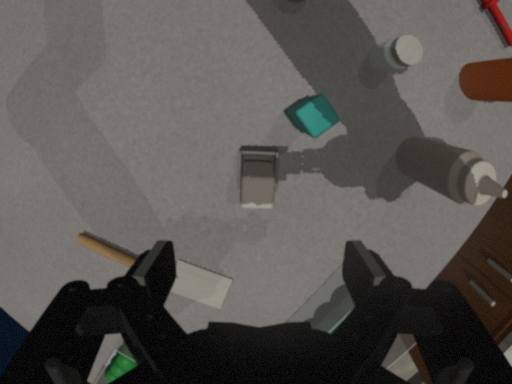

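The wrist view confirms the white wand top at (257,193) and its stand at (258,155), centred between the fingers. The turquoise wand at (318,117) is clear. Descending.

>>> send_rows(moves=[[0,-0.002,0.005,0.3],[0,0,0.015,0],[0,0,0.02,0],[0,0,0.02,0],[0,0,0.02,0],[0,0,0.02,0],[0,0,0.02,0],[0,0,0.015,0],[0,0,0.015,0],[0,0,0.01,0],[0,0,0,0],[0,0,0,0]])

```text
clock: 4.3
eef_pos: [0.6086, -0.214, 0.0915]
tool_rot: [0.47, 0.883, -0.0, 0.0]
ft_force: [-0.5, 0.1, 1.1]
grip_width: 0.0853
```

>>> send_rows(moves=[[0,0,0,0],[0,0,0,0],[0,0,0,0],[0,0,0,0],[0,0,0,0],[0,0,0,0],[0,0,0,0],[0,0,0,0]], claw=-1)

```text
clock: 5.1
eef_pos: [0.609, -0.214, 0.0919]
tool_rot: [0.47, 0.883, 0.0, 0.001]
ft_force: [0.1, -0.1, 4.4]
grip_width: 0.0292
```

```bash
python3 - <<'E'
from h import *
o,M=st(); p,d=cams.camera("wrist"); cv2.imwrite("pics/w2.png",p)
p,d=cams.camera("scene"); cv2.imwrite("pics/s2.png",cv2.resize(p[100:260,100:300],None,fx=3,fy=3))
E
```

```text
t 5.1 tcp [ 0.609  -0.214   0.0919] jaw yaw 33.98 zaxis [ 1.2e-03 -3.0e-04 -1.0e+00] w 0.0292 F [ 0.1 -0.1  4.4] j [-0.34  0.61  0.2   1.16  0.    0.64]
```

View pics/s2.png

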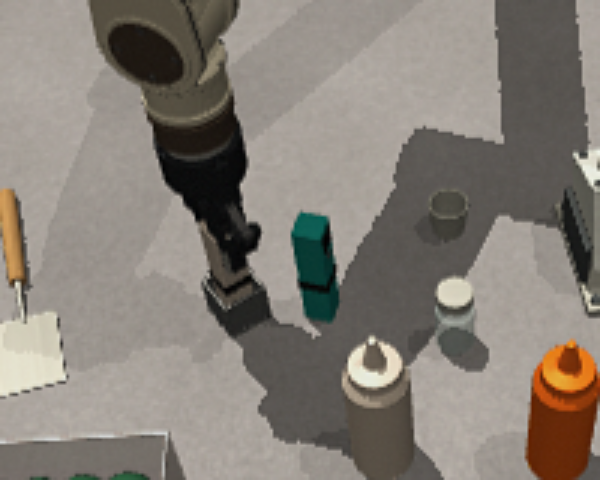

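View pics/w2.png

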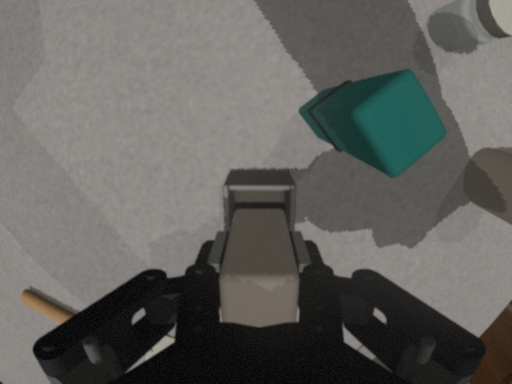

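The wand is gripped (29.2 mm opening). The wrist view shows it at (258,270) between the pads, with the stand rim beyond it at (258,185). Lifting it straight up.

>>> send_rows(moves=[[0,0,-0.004,0],[0,0,-0.008,0],[0,0,-0.012,0],[0,0,-0.015,0],[0,0,-0.015,0],[0,0,-0.02,0],[0,0,-0.02,0],[0,0,-0.02,0],[0,0,-0.02,0],[0,0,-0.02,0],[0,0,-0.02,0],[0,0,-0.02,0],[0,0,-0.01,0],[0,0,-0.006,0],[0,0,0,0]])

```text
clock: 6.7
eef_pos: [0.6087, -0.214, 0.3019]
tool_rot: [0.47, 0.883, 0.0, 0.0]
ft_force: [0.7, 0.2, -2.1]
grip_width: 0.0293
```

```bash
python3 - <<'E'
from h import *
rel([.5285,.2405,.30])
p,d=cams.camera("scene"); cv2.imwrite("pics/s3.png",cv2.resize(p[60:260,100:340],None,fx=3,fy=3)[:600])
E
```

```text
t 6.7 tcp [ 0.6087 -0.214   0.3019] jaw yaw 33.98 zaxis [ 9.e-04 -3.e-04 -1.e+00] w 0.0293 F [ 0.7  0.2 -2.1] j [-0.34  0.55  0.64  1.66 -0.    0.64]
tool shift [0.4217 0.1875 0.0017]
```

View pics/s3.png

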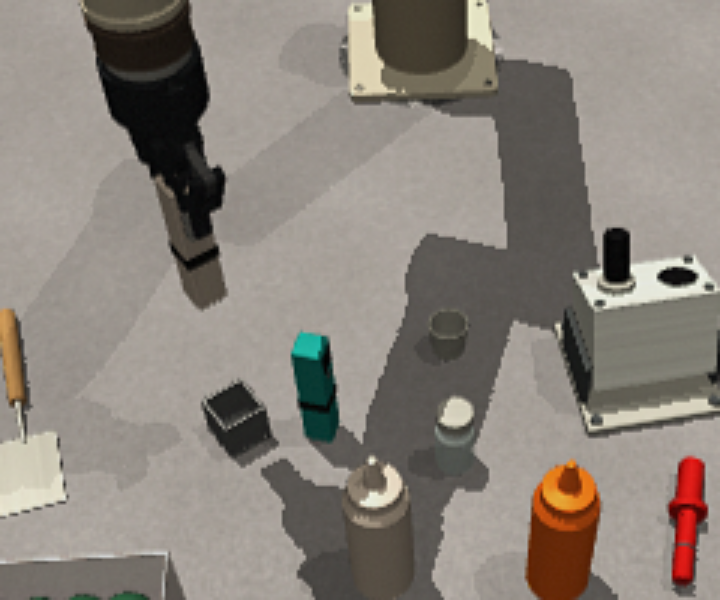

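The wand is clear of its stand, which is empty at (237,415) in the crop. Moving over the patch with the nose about 0.21 m high.

>>> send_rows(moves=[[0.006,0.0027,0,0],[0.014,0.0062,0,0],[0.022,0.0098,0,0],[0.027,0.012,0,0],[0.027,0.012,0,0],[0.027,0.012,0,0],[0.027,0.012,0,0],[0.027,0.012,0,0],[0.027,0.012,0,0],[0.027,0.012,0,0],[0.027,0.012,0,0],[0.027,0.012,0,0],[0.027,0.012,0,0],[0.027,0.012,0,0],[0.027,0.012,0,0],[0.025,0.0111,0,0],[0.018,0.008,0,0],[0.0097,0.0045,0,0],[0.003,0.0012,0,0],[0,0,0,0]])

```text
clock: 8.75
eef_pos: [0.5279, 0.2407, 0.3011]
tool_rot: [0.469, 0.883, -0.0, -0.0]
ft_force: [-0.3, -0.4, -0.3]
grip_width: 0.0293
```

```bash
python3 - <<'E'
from h import *
rel([.5285,.2405,.268])
p,d=cams.camera("scene"); cv2.imwrite("pics/s4.png",cv2.resize(p[40:240,220:420],None,fx=3,fy=3)[:600]);P=cloud("scene",d)
m=(abs(P[...,0]-.53)<.04)&(abs(P[...,1]-.24)<.04)&(P[...,2]>.19)&(P[...,2]<.26)
print(m.sum(),P[m].mean(0),P[m].min(0),P[m].max(0))
np.save("pics/s4.npy",d)
E
```

```text
t 8.75 tcp [0.5279 0.2407 0.3011] jaw yaw 34.02 zaxis [-4.e-04 -5.e-04 -1.e+00] w 0.0293 F [-0.3 -0.4 -0.3] j [ 0.43  0.39  0.4   1.58 -0.    1.41]
tool shift [-0.0005  0.0005  0.0331]
165 [0.53905878 0.23603396 0.23805395] [0.52433611 0.2194875  0.21457154] [0.54915654 0.25923376 0.25992037]
```

View pics/s4.png

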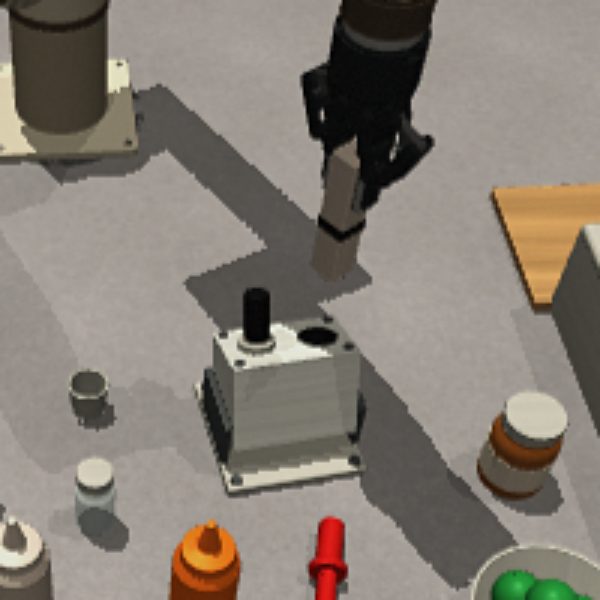

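The wand's nose is over the patch (crop (318,335)) and clear of the piston. Lowering to about 60 mm and holding.

>>> send_rows(moves=[[0,0,0.005,0],[0,0,0.01,0],[0,0,0.01,0],[0,0,0.006,0],[0,0,0.002,0],[0,0,0,0],[0,0,0,0],[0,0,0,0],[0,0,0,0],[0,0,0,0],[0,0,0,0],[0,0,0,0],[0,0,0,0],[0,0,0,0],[0,0,0,0],[0,0,0,0],[0,0,0,0],[0,0,0,0],[0,0,0,0],[0,0,0,0]])

```text
clock: 10.8
eef_pos: [0.5283, 0.2405, 0.2683]
tool_rot: [0.47, 0.883, -0.0, 0.0]
ft_force: [-0.4, -0.1, -2.0]
grip_width: 0.0297
```

>>> send_rows(moves=[[0,0,0,0],[0,0,0,0],[0,0,0,0],[0,0,0,0],[0,0,0,0],[0,0,0,0],[0,0,0,0],[0,0,0,0],[0,0,0,0],[0,0,0,0],[0,0,0,0],[0,0,0,0],[0,0,0,0],[0,0,0,0],[0,0,0,0]])

```text
clock: 12.3
eef_pos: [0.5283, 0.2405, 0.2683]
tool_rot: [0.47, 0.883, 0.0, 0.0]
ft_force: [-1.0, 0.3, -1.0]
grip_width: 0.0293
```

```bash
python3 - <<'E'
from h import *
o,M=st()
for n in("scene","top"):
    p,d=cams.camera(n);P=cloud(n,d)
    c=p[60:200,260:420] if n=="scene" else p[150:290,100:260]
    cv2.imwrite(f"pics/{n}5.png",cv2.resize(c,None,fx=3,fy=3))
    m=(abs(P[...,0]-.53)<.04)&(abs(P[...,1]-.24)<.035)&(P[...,2]>.165)&(P[...,2]<.23)
    print(m.sum(),P[m].min(0),P[m].max(0))
    b=m&(P[...,2]<.20); 
    if b.sum(): print(P[b].mean(0),P[b].min(0),P[b].max(0))
E
python3 -c "
import cv2,numpy as np;a=cv2.imread('pics/scene5.png');b=cv2.imread('pics/top5.png');cv2.imwrite('pics/c5.png',cv2.resize(np.hstack([a,b]),None,fx=.8,fy=.8))"
```

```text
t 12.3 tcp [0.5283 0.2405 0.2683] jaw yaw 33.98 zaxis [ 1.e-04  0.e+00 -1.e+00] w 0.0293 F [-1.   0.3 -1. ] j [ 0.43  0.39  0.32  1.49 -0.    1.41]
165 [0.52434905 0.21932509 0.1816332 ] [0.55027018 0.2583028  0.22916623]
[0.539355   0.23547745 0.19129584] [0.52665914 0.2196131  0.1816332 ] [0.54984486 0.25815634 0.19996589]
81 [0.51040022 0.22142345 0.18323708] [0.54827586 0.2415409  0.22882589]
[0.52588665 0.229979   0.19192117] [0.51071232 0.22145792 0.18323708] [0.54669105 0.24122413 0.19968378]
```

View pics/c5.png

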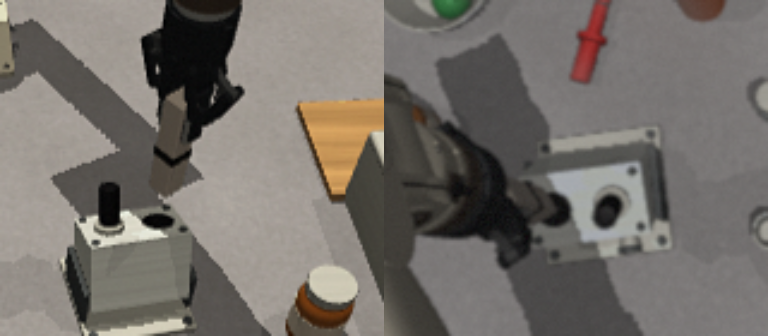

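The wand is held vertical and still. Its measured centre is (0.529, 0.239) against the patch at (0.5288, 0.2405), with a gap of about 60 mm. I've held it for more than 2 s, so now it goes back to the stand.

>>> send_rows(moves=[[0,0,-0.006,0],[0,0,-0.014,0],[0,0,-0.012,0],[-0.006,-0.0027,-0.002,0],[-0.016,-0.0071,0,0],[-0.027,-0.012,0,0],[-0.027,-0.012,0,0],[-0.027,-0.012,0,0],[-0.027,-0.012,0,0],[-0.027,-0.012,0,0],[-0.027,-0.012,0,0],[-0.027,-0.012,0,0],[-0.027,-0.012,0,0],[-0.027,-0.012,0,0],[-0.027,-0.012,0,0],[-0.027,-0.012,0,0],[-0.027,-0.012,0,0],[-0.027,-0.012,0,0],[-0.027,-0.012,0,0],[-0.022,-0.0098,0,0]])

```text
clock: 14.4
eef_pos: [0.6075, -0.2174, 0.3012]
tool_rot: [0.471, 0.882, -0.001, -0.001]
ft_force: [0.4, 0.7, -1.4]
grip_width: 0.0292
```

>>> send_rows(moves=[[-0.015,-0.0067,0,0],[-0.008,-0.0037,0,0],[-0.002,-0.001,0,0],[0,0,0,0],[0,0,0,0]])

```text
clock: 14.9
eef_pos: [0.6129, -0.2406, 0.3024]
tool_rot: [0.469, 0.883, 0.0, -0.0]
ft_force: [0.7, 0.2, -1.7]
grip_width: 0.0293
```

```bash
python3 - <<'E'
from h import *
rel([.6088,-.2142,.12])
E
```

```text
t 14.9 tcp [ 0.6129 -0.2406  0.3024] jaw yaw 34.02 zaxis [-2.e-04  3.e-04 -1.e+00] w 0.0293 F [ 0.7  0.2 -1.7] j [-0.37  0.58  0.7   1.69  0.    0.6 ]
tool shift [0.0242 0.0114 0.1824]
```

>>> send_rows(moves=[[0.01,0.0045,0,0],[0.01,0.0045,0.01,0],[0.0042,0.0024,0.03,0],[0,0,0.04,0],[0,0,0.04,0],[0,0,0.015,0],[0,0,0.005,0],[0,0,0,0],[0,0,0,0]])

```text
clock: 15.8
eef_pos: [0.6101, -0.2146, 0.1643]
tool_rot: [0.469, 0.883, 0.0, 0.002]
ft_force: [-0.3, 0.1, -1.4]
grip_width: 0.0296
```

```bash
python3 - <<'E'
from h import *
rel([.6088,-.2142,.0922])
o,M=st(False)
p,d=cams.camera("wrist"); cv2.imwrite("pics/w6.png",p);P=wcloud(d,o,M)
p2,d2=cams.camera("top");Q=cloud("top",d2)
for nm,A in(("w",P),("t",Q)):
    m=(abs(A[...,0]-.61)<.055)&(abs(A[...,1]+.213)<.045)&(A[...,2]>.044)&(A[...,2]<.055)
    w=A[m];print(nm,m.sum(),cv2.minAreaRect((w[:,:2]*1000).astype(np.float32)) if m.sum()>5 else "")
E
```

```text
t 15.8 tcp [ 0.6101 -0.2146  0.1643] jaw yaw 34.02 zaxis [ 0.0031 -0.001  -1.    ] w 0.0296 F [-0.3  0.1 -1.4] j [-0.34  0.56  0.32  1.32  0.    0.64]
tool shift [ 0.0013 -0.001   0.0721]
w 619 ((608.0787963867188, -214.68199157714844), (48.31926345825195, 47.80772399902344), 33.701698303222656)
t 74 ((608.8735961914062, -211.03408813476562), (47.867000579833984, 44.15070343017578), 33.29887008666992)
```

View pics/w6.png

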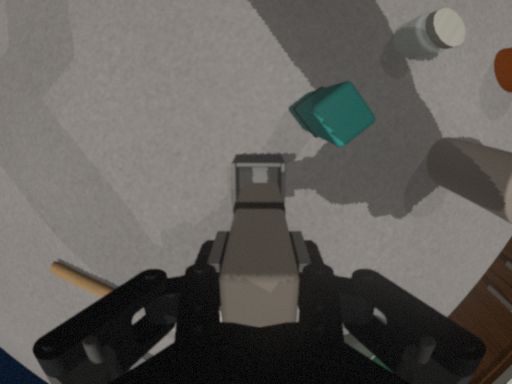

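The wand is aligned over the stand (rim at (260,165)). Inserting it.

>>> send_rows(moves=[[0.0008,-0.0008,0.008,0],[0,0,0.012,0],[0,0,0.012,0],[0,0,0.012,0],[0,0,0.012,0],[0,0,0.008,0],[0,0,0.005,0],[0,0,0.002,0],[0,0,0,0],[0,0,0,0],[0,0,0,0]])

```text
clock: 17.0
eef_pos: [0.6081, -0.2148, 0.0919]
tool_rot: [0.47, 0.883, -0.0, 0.0]
ft_force: [-1.6, 0.7, 2.2]
grip_width: 0.0295
```

```bash
python3 - <<'E'
from h import *
rel([.6088,-.2142,.0919])
E
```

```text
t 17.0 tcp [ 0.6081 -0.2148  0.0919] jaw yaw 33.97 zaxis [ 6.e-04 -4.e-04 -1.e+00] w 0.0295 F [-1.6  0.7  2.2] j [-0.34  0.61  0.2   1.16 -0.    0.64]
tool shift [0.0001 0.0009 0.    ]
```

It is seated on the floor (small upward force). Opening and retreating straight up.

>>> send_rows(moves=[[0,0,0,0],[0,0,0,0],[0,0,0,0],[0,0,0,0],[0,0,0,0],[0,0,0,0],[0,0,0,0]], claw=1)

```text
clock: 17.7
eef_pos: [0.6079, -0.2147, 0.0913]
tool_rot: [0.47, 0.883, 0.0, -0.0]
ft_force: [0.3, 0.4, -0.1]
grip_width: 0.0859
```

>>> send_rows(moves=[[0,0,-0.005,0],[0,0,-0.01,0],[0,0,-0.015,0],[0,0,-0.02,0],[0,0,-0.03,0],[0,0,-0.03,0],[0,0,-0.03,0],[0,0,-0.03,0],[0,0,-0.02,0],[0,0,-0.008,0],[0,0,0,0]])

```text
clock: 18.8
eef_pos: [0.6085, -0.2149, 0.2913]
tool_rot: [0.47, 0.883, 0.0, 0.002]
ft_force: [0.0, 0.2, -0.0]
grip_width: 0.0854
```

```bash
python3 - <<'E'
from h import *
o,M=st();p,d=cams.camera("wrist"); cv2.imwrite("pics/w7.png",p);P=wcloud(d,o,M)
m=(abs(P[...,0]-.61)<.055)&(abs(P[...,1]+.213)<.045)&(P[...,2]>.138)&(P[...,2]<.15)
w=P[m];print(m.sum(),w.mean(0),cv2.minAreaRect((w[:,:2]*1000).astype(np.float32)))
rel([.50,.173,.29])
E
```

```text
t 18.8 tcp [ 0.6085 -0.2149  0.2913] jaw yaw 33.98 zaxis [ 0.0034 -0.0012 -1.    ] w 0.0854 F [ 0.   0.2 -0. ] j [-0.34  0.54  0.6   1.63 -0.    0.64]
840 [ 0.60703171 -0.21507708  0.14381212] ((607.5758666992188, -215.28372192382812), (29.24515724182129, 29.663806915283203), 33.41367721557617)
t 18.85 tcp [ 0.608  -0.2147  0.2895] jaw yaw 33.98 zaxis [ 7.e-04 -2.e-04 -1.e+00] w 0.0854 F [ 0.1  0.3 -0.3] j [-0.34  0.54  0.6   1.63 -0.    0.64]
tool shift [ 0.3819  0.1271 -0.0007]
```

View pics/w7.png

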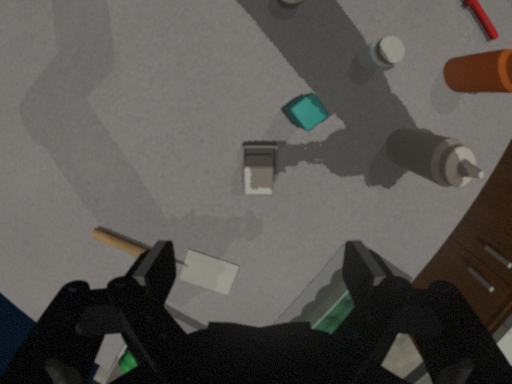

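The wand stands upright in its stand again (top at z = 0.1438 m, upright at px (260,170)), and the gripper is clear. Next, the piston: move over it and turn the jaws along the bore's level y.

>>> send_rows(moves=[[0.008,0.0027,0,0],[0.018,0.006,0,0],[0.03,0.01,0,0],[0.04,0.0133,0,0],[0.04,0.0133,0,0],[0.04,0.0133,0,0],[0.04,0.0133,0,0],[0.04,0.0133,0,0],[0.04,0.0133,0,0],[0.036,0.012,0,0],[0.028,0.0093,0,0],[0.015,0.005,0,0],[0.0069,0.0023,0,0],[0,0,0,0]])

```text
clock: 20.25
eef_pos: [0.4995, 0.1732, 0.2887]
tool_rot: [0.469, 0.883, -0.001, -0.0]
ft_force: [-0.2, -0.6, 0.7]
grip_width: 0.0852
```

>>> send_rows(moves=[[0,0,0,-1],[0,0,0,-1],[0,0,0,-1],[0,0,0,-1],[0,0,0,-1],[0,0,0,-1],[0,0,0,-1],[0,0,0,-1],[0,0,0,-1],[0,0,0,-1],[0,0,0,-1],[0,0,0,-0.05],[0,0,0,0],[0,0,0,0],[0,0,0,0]])

```text
clock: 21.75
eef_pos: [0.5, 0.1727, 0.2893]
tool_rot: [-0.063, 0.998, -0.0, -0.0]
ft_force: [0.3, 0.1, -0.8]
grip_width: 0.0854
```

```bash
cat > fit.py <<'E'
from h import *
def fit(tag):
    o,M=st();p,d=cams.camera("wrist"); cv2.imwrite(f"pics/{tag}.png",p);P=wcloud(d,o,M);np.save(f"pics/{tag}P.npy",P)
    g=p.astype(int).sum(2)/3;X,Y,Z=P[...,0],P[...,1],P[...,2]
    m=(X>.46)&(X<.60)&(Y>.10)&(Y<.30)&(Z>.095)&(Z<.15)&(d>0)
    pts=P[m];best=(0,)
    rng=np.random.default_rng(0)
    for _ in range(500):
        a=pts[rng.choice(len(pts),3,False)];nn=np.cross(a[1]-a[0],a[2]-a[0]);l=np.linalg.norm(nn)
        if l<1e-5:continue
        nn/=l;nn*=np.sign(nn[2])
        if nn[2]<.8: continue
        c=(abs((pts-a[0])@nn)<.002).sum()
        if c>best[0]:best=(c,nn,a[0])
    q=pts[abs((pts-best[2])@best[1])<.003];c0=q.mean(0);nn=np.linalg.svd(q-c0,full_matrices=False)[2][2];nn*=np.sign(nn[2])
    print("n",nn.round(4),"tilt",np.arccos(nn[2]).round(4),"lean yaw",np.degrees(np.arctan2(nn[1],nn[0])).round(2),len(q))
    h=(P-c0)@nn; mi=m&(abs(h)<.004)
    yv=np.array([-nn[1],nn[0],0]);yv/=np.linalg.norm(yv);yv*=np.sign(yv[1]);xv=np.cross(yv,nn)
    uv=(np.c_[(P[mi]-c0)@xv,(P[mi]-c0)@yv]*1000).astype(np.float32)
    print("rect",cv2.minAreaRect(uv),"yv angle",np.degrees(np.arctan2(yv[1],yv[0])))
    k=mi&(g<70);n_,lab,s,c=cv2.connectedComponentsWithStats(k.astype(np.uint8))
    for i in range(1,n_):
        if s[i,4]>60:
            w=P[lab==i];r=cv2.minEnclosingCircle((np.c_[(w-c0)@xv,(w-c0)@yv]*1000).astype(np.float32));print("dark",c[i].round(),s[i,4],w.mean(0).round(4),"circ r",r[1],(c0+xv*r[0][0]/1000+yv*r[0][1]/1000).round(4))
    mt=(abs(X-.52)<.05)&(abs(Y-.175)<.03)&(h>.057)&(h<.066)
    if mt.sum():
        w=P[mt];r=cv2.minEnclosingCircle((np.c_[(w-c0)@xv,(w-c0)@yv]*1000).astype(np.float32));print("griptop",mt.sum(),w.mean(0),"h",h[mt].mean(),r[1],c0+xv*r[0][0]/1000+yv*r[0][1]/1000+nn*.06)
    mc=(abs(X-.53)<.05)&(abs(Y-.175)<.03)&(h>.006)&(h<.0105)
    if mc.sum():
        w=P[mc];r=cv2.minEnclosingCircle((np.c_[(w-c0)@xv,(w-c0)@yv]*1000).astype(np.float32));print("collar",mc.sum(),"r",r[1],"mouth est",c0+xv*r[0][0]/1000+yv*r[0][1]/1000)
E
python3 -c "
from fit import *
fit('w8')"
```

```text
t 21.75 tcp [0.5    0.1727 0.2893] jaw yaw 97.21 zaxis [-1.e-04 -1.e-04 -1.e+00] w 0.0854 F [ 0.3  0.1 -0.8] j [ 0.33  0.28  0.21  1.5  -0.    0.21]
n [-0.3398 -0.0478  0.9393] tilt 0.3503 lean yaw -171.99 7063
rect ((0.14266204833984375, -2.5888214111328125), (131.2079315185547, 79.7301025390625), 89.51141357421875) yv angle 98.00945724099493
dark [314. 208.] 929 [0.5281 0.2395 0.12  ] circ r 19.91618537902832 [0.5279 0.2396 0.1193]
griptop 593 [0.51705626 0.17334226 0.17549812] h 0.059649003081653725 12.781926155090332 [0.51681759 0.1732021  0.17577833]
collar 320 r 18.883129119873047 mouth est [0.53730092 0.17606301 0.11945552]
```

View pics/w8.png

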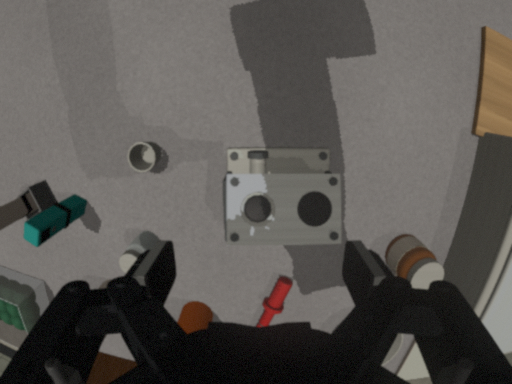

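The wrist view gives a clean fit: tilt 0.3503, collar radius 18.9 mm, grip-top radius 12.8 mm, and patch to mouth 64.2 mm, all as specified. The black piston is at px (258,208) and the patch at (314,208); the red look-alike at (275,300) is left alone.

```bash
python3 -c "
from h import *
rel([.5227,.1741,.138])"
```

```text
t 21.8 tcp [0.4999 0.1728 0.2893] jaw yaw 97.24 zaxis [-0.e+00 -1.e-04 -1.e+00] w 0.0855 F [-0.5  1.1 -0. ] j [ 0.33  0.28  0.21  1.5  -0.    0.21]
tool shift [-0.0227 -0.0016  0.1513]
```

>>> send_rows(moves=[[-0.0117,-0.0008,0,-0.1],[-0.011,-0.0008,0,0],[0,0,0.01,0],[0,0,0.02,0],[0,0,0.025,0],[0,0,0.025,0],[0,0,0.02,0],[0,0,0.015,0],[0,0,0.012,0],[0,0,0.01,0],[0,0,0.008,0],[0,0,0.006,0],[0,0,0,0],[0,0,0,0],[0,0,0,0]])

```text
clock: 23.3
eef_pos: [0.5231, 0.1746, 0.139]
tool_rot: [-0.069, 0.998, 0.0, 0.001]
ft_force: [-0.3, 0.0, 0.6]
grip_width: 0.0852
```

```bash
python3 -c "
from fit import *
rel([.5227,.1741,.138])
fit('w9')
p,d=cams.camera('scene');cv2.imwrite('pics/s9.png',cv2.resize(p[80:220,250:390],None,fx=4,fy=4))"
```

```text
t 23.3 tcp [0.5231 0.1746 0.139 ] jaw yaw 97.86 zaxis [ 1.3e-03  4.0e-04 -1.0e+00] w 0.0852 F [-0.3  0.   0.6] j [ 0.32  0.4  -0.02  1.15  0.    0.18]
tool shift [ 0.0005 -0.0004  0.001 ]
t 23.3 tcp [0.5231 0.1746 0.139 ] jaw yaw 97.86 zaxis [ 1.3e-03  4.0e-04 -1.0e+00] w 0.0852 F [-0.3  0.   0.6] j [ 0.32  0.4  -0.02  1.15  0.    0.18]
n [-0.3394 -0.046   0.9395] tilt 0.3496 lean yaw -172.28 17358
rect ((5.663288116455078, 4.473270416259766), (130.9620361328125, 80.51834106445312), 89.83602142333984) yv angle 97.7193857176821
dark [390. 204.] 157 [0.4958 0.2567 0.1113] circ r 5.327353477478027 [0.4963 0.2575 0.1087]
dark [355. 243.] 1442 [0.5225 0.2367 0.1178] circ r 20.133848190307617 [0.5279 0.2398 0.1192]
griptop 2694 [0.51600705 0.17343031 0.1751647 ] h 0.05964649413801347 12.919235229492188 [0.51649714 0.17349242 0.17572109]
collar 880 r 18.97633934020996 mouth est [0.53653328 0.17626435 0.11923221]
```

View pics/w9.png

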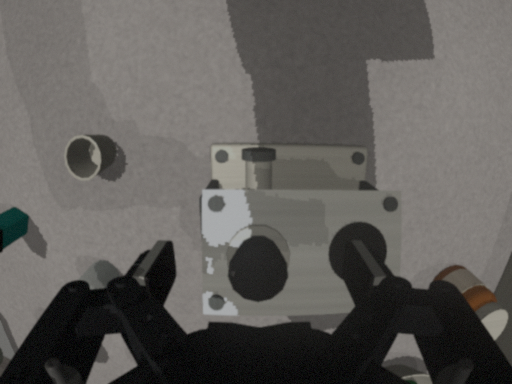

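View pics/s9.png

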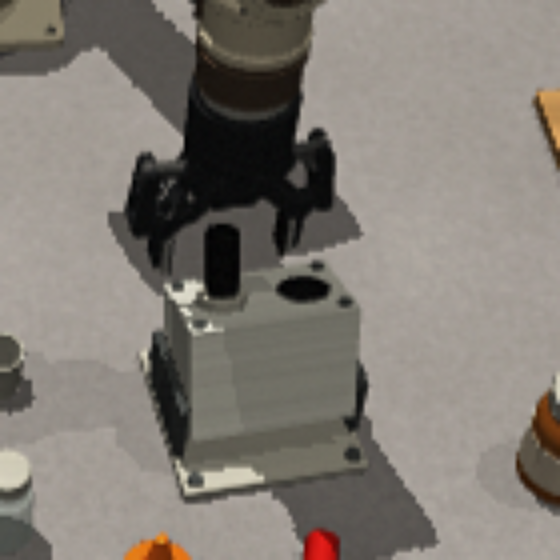

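The fingers straddle the grip (px (258,268)), clear of the collar and block. Closing.

>>> send_rows(moves=[[0,0,0,0],[0,0,0,0],[0,0,0,0],[0,0,0,0],[0,0,0,0],[0,0,0,0],[0,0,0,0],[0,0,0,0]], claw=-1)

```text
clock: 24.2
eef_pos: [0.5226, 0.1743, 0.1385]
tool_rot: [-0.068, 0.998, -0.0, 0.0]
ft_force: [-1.5, -0.9, 3.0]
grip_width: 0.0251
```

```bash
python3 -c "
from fit import *
o,M=st()
n=np.array([-.3396,-.046,.9394]);n/=np.linalg.norm(n)
print((M.T@n*.01).round(5),(M.T@n*.04).round(5),(o['eef_pos']+.04*n).round(4))
fit('w10')"
```

```text
t 24.2 tcp [0.5226 0.1743 0.1385] jaw yaw 97.85 zaxis [ 1.e-04 -3.e-04 -1.e+00] w 0.0251 F [-1.5 -0.9  3. ] j [ 0.32  0.4  -0.02  1.15 -0.    0.18]
[ 3.43e-03  1.00e-05 -9.39e-03] [ 1.371e-02  2.000e-05 -3.758e-02] [0.509  0.1724 0.1761]
t 24.2 tcp [0.5226 0.1743 0.1385] jaw yaw 97.85 zaxis [ 1.e-04 -3.e-04 -1.e+00] w 0.0251 F [-1.5 -0.9  3. ] j [ 0.32  0.4  -0.02  1.15 -0.    0.18]
n [-0.3408 -0.0485  0.9389] tilt 0.3514 lean yaw -171.9 12953
rect ((13.928844451904297, -5.34442138671875), (130.4915313720703, 80.20471954345703), 89.55442810058594) yv angle 98.10264942356523
dark [390. 205.] 146 [0.4959 0.2565 0.1114] circ r 4.796972751617432 [0.4967 0.2571 0.1089]
dark [358. 249.] 2335 [0.5258 0.2386 0.1191] circ r 19.756391525268555 [0.5282 0.2396 0.1195]
griptop 3556 [0.51578853 0.17365744 0.17551522] h 0.06002815040582033 30.181005477905273 [0.5160212  0.17520164 0.17564948]
collar 574 r 14.164551734924316 mouth est [0.52889224 0.17551195 0.1164321 ]
```

View pics/w10.png

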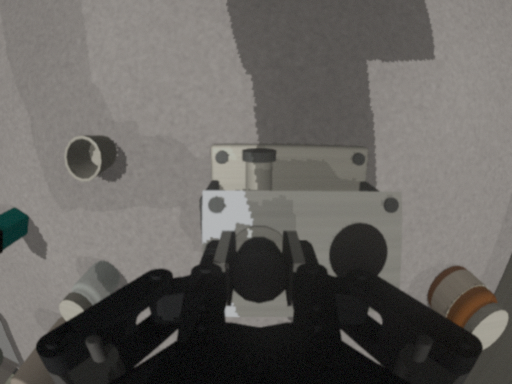

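The grip is held (25.1 mm opening). Drawing the first 10 mm along the bore.

>>> send_rows(moves=[[0.00034,0,-0.00094,0],[0.00069,0,-0.00188,0],[0.00069,0,-0.00188,0],[0.00069,0,-0.00188,0],[0.00069,0,-0.00188,0],[0.00034,0,-0.00094,0],[0,0,0,0],[0,0,0,0]])

```text
clock: 25.05
eef_pos: [0.5191, 0.174, 0.1477]
tool_rot: [-0.069, 0.998, 0.0, -0.0]
ft_force: [0.4, 1.8, -2.9]
grip_width: 0.0249
```

```bash
cat > chk.py <<'E'
from h import *
import sys
o,M=st();n=np.array([-.3399,-.0465,.9394]);n/=np.linalg.norm(n)
m0=np.array([.5368,.1762,.1194])
d=np.array(o["eef_pos"])-np.array([.5226,.1743,.1385]);print("along",(d@n).round(4),"perp",(d-d@n*n).round(4),"T",np.round(o["ft_torque"],2))
p,dd=cams.camera("wrist");cv2.imwrite(f"pics/{sys.argv[1]}.png",p);P=wcloud(dd,o,M)
h=(P-m0)@n;r=np.linalg.norm((P-m0)-h[...,None]*n,axis=-1)
k=(r<.010)&(h>.02);print("griptop h (60+draw)",np.percentile(h[k],[50,90])*1000,k.sum())
e=(P-m0)-h[...,None]*n
k2=k&(h>.055);print("offset from axis",P[k2].mean(0)-(m0+n*h[k2].mean()))
p,dd=cams.camera("scene");cv2.imwrite(f"pics/{sys.argv[1]}s.png",cv2.resize(p[90:190,260:380],None,fx=6,fy=6))
P=cloud("scene",dd)
E
python3 chk.py w11
```

```text
t 25.05 tcp [0.5191 0.174  0.1477] jaw yaw 97.86 zaxis [-0.  0. -1.] w 0.0249 F [ 0.4  1.8 -2.9] j [ 0.32  0.38 -0.02  1.17  0.    0.19]
along 0.0099 perp [-0.0001  0.0001 -0.    ] T [ 0.05  0.06 -0.04]
griptop h (60+draw) [ 69.94807695 112.13904806] 2421
offset from axis [2.06064846e-03 7.97452402e-05 7.49544992e-04]
```

View pics/w11s.png

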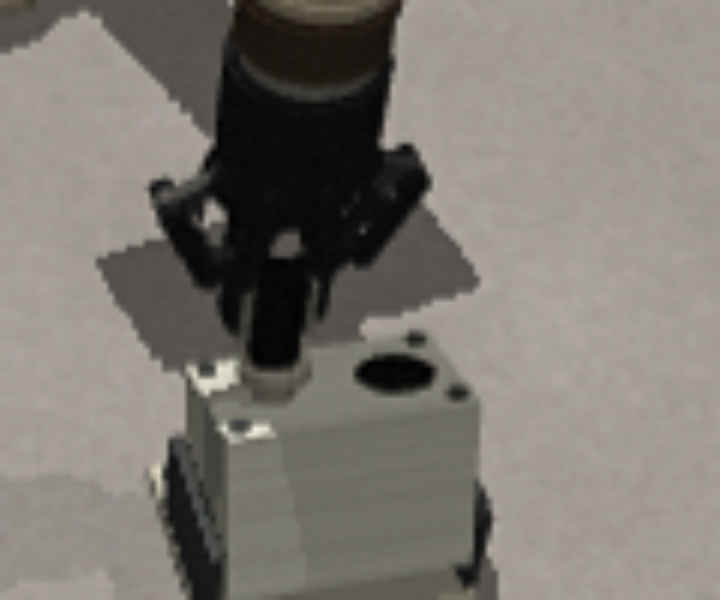

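The grip top is at 69.95 mm, so it has drawn 9.95 mm with no slip. Forces are about 3 N, which is just the weight, so it isn't jamming. Continuing for 30 mm.

>>> send_rows(moves=[[0.00034,0,-0.00094,0],[0.00069,0,-0.00188,0],[0.00069,0,-0.00188,0],[0.00069,0,-0.00188,0],[0.00069,0,-0.00188,0],[0.00069,0,-0.00188,0],[0.00069,0,-0.00188,0],[0.00069,0,-0.00188,0],[0.00069,0,-0.00188,0],[0.00069,0,-0.00188,0],[0.00069,0,-0.00188,0],[0.00069,0,-0.00188,0],[0.00069,0,-0.00188,0],[0.00069,0,-0.00188,0],[0.00069,0,-0.00188,0],[0.00034,0,-0.00094,0],[0,0,0,0],[0,0,0,0],[0,0,0,0]])

```text
clock: 27.05
eef_pos: [0.5089, 0.1725, 0.1758]
tool_rot: [-0.069, 0.998, -0.0, -0.0]
ft_force: [-0.0, 0.5, -1.9]
grip_width: 0.025
```

```bash
python3 chk.py w12; python3 -c "
from h import *
a=cv2.imread('pics/w12.png');cv2.imwrite('pics/w12c.png',cv2.resize(a[130:330,150:420],None,fx=2.9,fy=2.9))"
```

```text
t 27.05 tcp [0.5089 0.1725 0.1758] jaw yaw 97.86 zaxis [-2.e-04 -1.e-04 -1.e+00] w 0.025 F [-0.   0.5 -1.9] j [ 0.33  0.34 -0.    1.23 -0.    0.19]
along 0.0398 perp [-0.0002  0.0001 -0.0001] T [ 0.02  0.   -0.01]
griptop h (60+draw) [ 99.89563252 141.96025595] 2433
offset from axis [2.04154576e-03 9.99001986e-05 7.43630790e-04]
```

View pics/w12s.png

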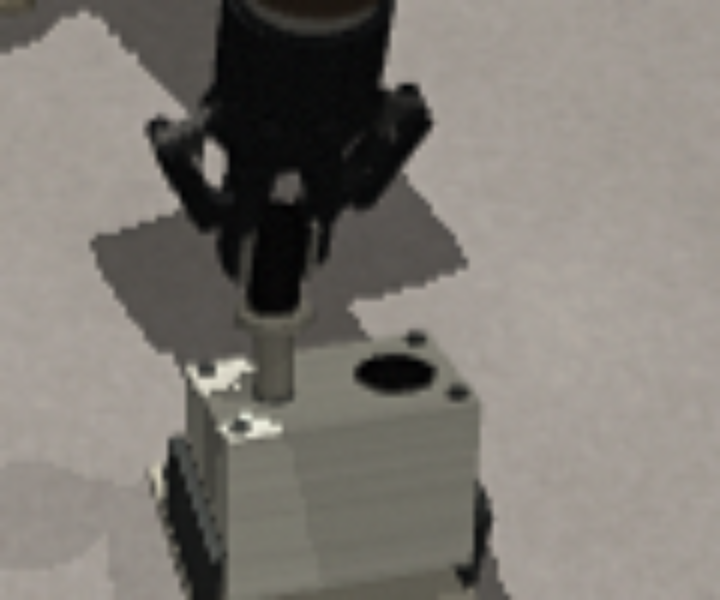

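View pics/w12c.png

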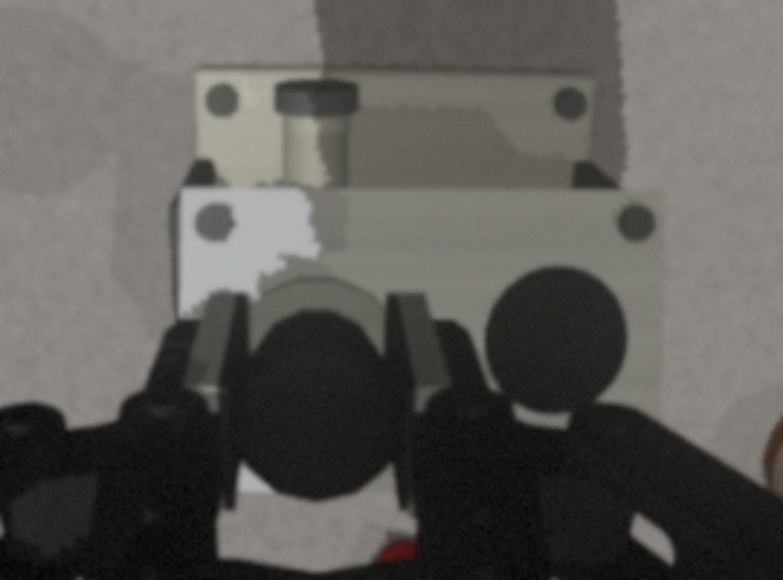

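The draw measures 39.9 mm by grip top (99.9 − 60), and the TCP moved 39.8 mm along the axis, so there was no slip. The shaft runs straight into the bore at (273,395), with forces of about 2 N. One last look at the whole scene before handing in.

```bash
python3 - <<'E'
from h import *
p,d=cams.camera("top");a=cv2.imread("pics/top0.png");cv2.imwrite("pics/top9.png",p)
P=cloud("top",d);m=(abs(P[...,0]-.61)<.05)&(abs(P[...,1]+.21)<.05)&(P[...,2]>.138)
w=P[m];print(m.sum(),w.mean(0),cv2.minAreaRect((w[:,:2]*1000).astype(np.float32)))
st()
E
```

```text
143 [ 0.60869463 -0.21339012  0.14386649] ((608.9558715820312, -214.17340087890625), (30.488256454467773, 30.518939971923828), 34.373809814453125)
t 27.2 tcp [0.5089 0.1725 0.1758] jaw yaw 97.86 zaxis [-1.e-04 -0.e+00 -1.e+00] w 0.0247 F [ 1.2 -0.7 -2.4] j [ 0.33  0.34 -0.    1.23  0.    0.19]
```

View pics/top9.png

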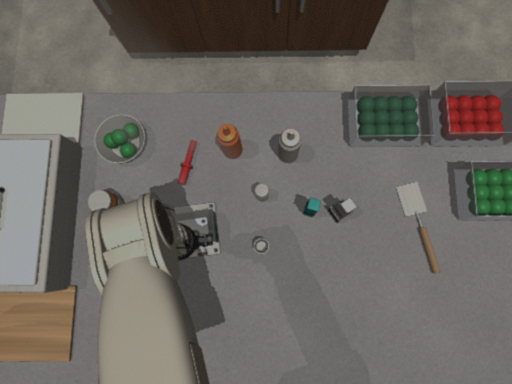

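The wand stands in its stand (347,206), and every bystander is where it started. Handing in.

```bash
python3 -c "
from h import *
print(order.job_done()); st()"
```

```text
the job is handed in; nothing more can be done
None
the job is handed in; nothing more can be done
```

The job is done and handed in at about 27 s, with the gripper still holding the piston.

- **Thermometer:** I held the white wand upright about 60 mm above the patch, still for about 3 s. Its measured centre was within about 2 mm of the patch's centre. It points straight down, not along the patch's sloping normal, because the arm's moves cannot tilt the tool. I then stood it back in its stand and let go. The last top view shows it upright, with its top at 0.144 m.
- **Piston:** I drew it straight along the bore. The final checks gave 39.9 mm from the camera depth and 39.8 mm from the arm's travel, with no more than about 0.3 mm of sideways drift. There was no slip, and the force was about 2–3 N, so there was no sign of jamming. The dark ring was not clearly visible at image resolution.
- **Everything else:** The last top view shows the other objects where they started. I moved past the stand by about 27 mm on the way back, while still high above it, and corrected that before inserting the wand.

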